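# Slide the board carrier under the test bridge

### The job

Slide the flat carrier with the circuit board in it along the bench and under the low test bridge, nose first, until it is fully home and square against the stop bar behind. Push it gently with the fingertips or the outside of the fingers and let go at the end: do not lift, carry or tip the carrier, do not touch the board, keep the robot off the bridge, and leave the other things on the bench where they are.

Things in the scene. Friction and masses are not known exactly. Their poses are not given: they have to be found in the camera images.
- test_bridge: Low test bridge, fixed. Origin on the bench under the middle of its bar; z up, x the way in (away from the robot, up to 0.2 rad off), y left along the bar. Aluminium bar 24 mm deep in x, underside 20 and top 36 mm above the bench; thin brass pins reach 1 mm lower and 5 mm higher. Two black legs 28 mm deep, 36 mm high; opening between them y = -40 to +40 mm, outer faces at +-62 mm. Open bench in front.
- stop_face (a point): Middle of the near face of the stop bar, 6 mm above the bench, at x = +40 mm of the bridge; axes as the bridge's. The aluminium stop bar is 14 mm high, 14 mm thick, and joined to the legs by side rails 14 mm high (inner faces at y = +-43 mm)
- carrier: Grey flat tray, loose on the bench before the bridge: 100 mm long (its x), 64 mm wide (y), 12 mm high, 0.2 to 0.4 kg. Origin at the middle of its underside; x towards its nose, up to 0.35 rad off the bridge's x; z up. All four sides are plain upright faces. Solid tail 28 mm long with four black ribs on top; before it a pocket for the board, 64 x 48 mm, 6 mm deep, centred at x = +10 mm.
- carrier_nose (a point): Middle of the carrier's front end face, 6 mm above its underside; axes as the carrier's. It touches the stop face when home
- carrier_tail (a point): Middle of the carrier's rear end face, 6 mm above its underside; axes as the carrier's. When the carrier is home this face stays out, 48 mm before the near face of the bridge's bar
- circuit_board: Small green circuit board with parts on it, 62 x 46 mm, 11 mm high, loose in the carrier's pocket (1 mm play all round). Its top stands 15 mm above the bench, 5 mm lower than the bar, when the carrier lies flat. Origin 4 mm above the carrier's underside, at the middle of the board; its y runs along the carrier's length.
- tin: Bystander: small round screw tin, 36 mm across, 18 mm high, grey-white lid, beside the left leg of the bridge; origin at the middle of its underside
- tape_roll: Bystander: roll of black tape lying flat, 62 mm across, 19 mm high, beside the right leg of the bridge; origin at the middle of its underside
- cutters: Bystander: side cutters lying flat, 132 x 51 mm, 10 mm high, to the right of the carrier; origin at the middle of its underside
- tweezers: Bystander: steel tweezers lying flat, 125 x 22 mm, 10 mm high, to the left of the carrier; origin at the middle of its underside
- reel: Bystander: blue reel of solder wire, about 64 mm across and 48 mm high, at the back on the right; origin at the middle of its underside
Not all that is in view belongs to the job. Several things look just like the carrier: the one meant starts farthest to the robot's left. Several things have the shape of the circuit_board; the one meant has the colours described above.

How it is judged:
By the outcome, as a careful person would: the job done as asked, in the order asked, and still so for the second after the job is handed in, with the robot touching nothing.
It also fails if it takes over 51 s, if anything falls off the work surface, if the arm or the gripper's body presses on something with over 40 N, if the wrist force passes 120 N, or if a joint passes its speed limit or range.

### The arm

A 6-joint arm with a two-finger parallel gripper is mounted at the origin on a cart in front of the work surface, level with it; the furniture and walls round the work are solid. World frame = base frame: x ahead of the robot, y to its left, z up, the work surface at z = 0. Lengths are in m, angles in rad, forces in N, time in s.
With the tool pointing down it reaches from about 0.325 to 0.9 m from the base axis. Payload 6.1 kg.
Tool frame: the origin (TCP) lies on the centre line of the jaws, within the pads' length; the fingertips stand 11 mm ahead of it and the grasp point (between the pads) lies 8 mm behind it; z points along the fingers, y is the line along which they close (so a half turn about z gives the same grasp; the last joint's range is limited). The gripper opens to 87 mm and grips with 3 to 60 N. Pads are 19 mm wide; open, the fingers measure 117 mm over their backs; the gripper's body (75 mm by 190 mm) begins 51 mm behind the grasp point.
Start: joints at [-1.41, 0.22, 1.526, -0, 1.395, -0.126], TCP at [0.177, -0.599, 0.234] pointing down, gripper open.
Joint ranges: [-2.98, 2.98], [-0.91, 2.08], [0.09, 2.57], [-1.24, 4.39], [0.2, 2.65], [-2.68, 2.68]. Speed limits (rad/s): [2.57, 2.57, 3.01, 3.14, 3.14, 3.14].

### API

Orientations are given as a 3x3 rotation matrix whose columns are the frame's x, y, z axes.
In Python, from workcell import get_obs, imaging, order gives the robot as it stands.
- The arm moves only by the tool arm_command, never from a script. Its argument "plan" is text: rows parted by semicolons, each of 6 numbers parted by spaces: the shift along the tool's x, y, z in mm, then the turn, a rotation vector about the tool's x, y, z in degrees. In form: dx dy dz rx ry rz; .... A call has 1 to 20 rows; each row is the pose to reach, as a shift and turn from the pose commanded when the call began, along the tool's axes at that moment; what a row does not reach only later rows make up. A row lasts 1/12 s, in which the tool goes at most 41.7 mm and 7.16 degrees, less where a joint would pass 70% of its speed; a pose out of reach is approached as far as the arm can. A call with a gripper value outside its range is refused whole. "claw" is the finger opening in mm, from 0 to 87, set as the call begins (left out, the last holds). The fingers move at their own pace and stop on an object; "newtons" is the grip in N (left out, the last holds). Time passes only in rows, so rows that repeat a pose let the fingers close. It gives the time, the measured TCP pose, the force, the opening and the grip force at its end, in the units of the state.
- get_obs(): the state, without advancing time (a new reading comes with each control period).
- imaging.get_image(name): name is "side" or "top" or "wrist"; returns a dict with "image" (420x560x3 uint8, red, green, blue), "z_map" (420x560 float32, m along the optical axis (not along the pixel's ray), 0 where there is no reading), "fx", "fy", "cx", "cy" (pixels), "extrinsics" (4x4, takes a point from camera to world coordinates). Camera axes: x right, y down, z forward; pixel columns grow to the right and rows downward; lengths in m; the calibration is good to about 2 mm. A picture is of the moment at which its call begins.
- order.finish_job(): hands the job in; it is judged then, once.
The state is a dict: "time_s": time; "qpos": joint angles; "joint_vel": joint speeds; "tau": joint torques, N m; "position": TCP position; "orientation": TCP orientation; "ft_force": force on the tool from outside, world axes, zero at the start; "ft_torque": the same for the moment, N m; "grip_width": finger opening in m; "finger_force": force on a finger pad.
Only numpy, scipy, OpenCV 4.12 (cv2) and the standard library are available. Lean on these libraries where they do the work, as an engineer would, in place of code of your own. Each camera call takes 0.05 s, during which the arm holds its last target. There are 200 camera calls.

## Working session

There is one attempt and no reset: what is moved stays moved. The work goes in short steps, Python scripts to look and compute and a tool call to move; the robot and the scene stay as the last step left them, time stands still between calls to the robot, and variables do not carry over. Pictures are saved under pics/ and viewed, at most 10 in all, crops included, and the job is handed in when it is done.

Besides the shell and the picture viewer there is one more tool, called after "Emit:" as name(argument=value, ...) on one line, values as JSON. arm_command: Moves the arm, as the interface text tells. Its arguments: {"type":"object","properties":{"plan":{"type":"string"},"claw":{"type":"number"},"newtons":{"type":"number"}},"required":["plan"]}

```bash
mkdir -p pics; cat > h.py <<'E'
import numpy as np, cv2
from workcell import get_obs, imaging, order
def snap(n,tag):
    d=imaging.get_image(n); np.savez(f'{tag}.npz',**d); cv2.imwrite(f'pics/{tag}.png',d['image'][:,:,::-1]); return d
def world(d):
    z=d['z_map']; v,u=np.indices(z.shape); E=d['extrinsics']
    P=np.stack([(u-d['cx'])/d['fx']*z,(v-d['cy'])/d['fy']*z,z],-1)
    return P@E[:3,:3].T+E[:3,3]
def ray(d,u,v,h):
    E=d['extrinsics']; r=E[:3,:3]@np.array([(u-d['cx'])/d['fx'],(v-d['cy'])/d['fy'],1]); return E[:3,3]+r*(h-E[2,3])/r[2]
E
python3 - <<'E'
from h import *
for n in('top','side'):
    d=snap(n,n+'0'); print(n,d['fx'],d['extrinsics'].round(3).tolist())
o=get_obs(); print(o['time_s'],o['position'],o['orientation'])
E
```

```text
top 402.2091541853828 [[0.007, -0.999, 0.031, 0.463], [-1.0, -0.008, -0.017, -0.029], [0.017, -0.031, -0.999, 0.915], [0.0, 0.0, 0.0, 1.0]]
side 417.0250336834508 [[-0.994, -0.049, 0.095, 0.417], [-0.107, 0.539, -0.836, 0.792], [-0.011, -0.841, -0.541, 0.57], [0.0, 0.0, 0.0, 1.0]]
0.1 [ 0.17666509 -0.59892297  0.23252882] [[ 9.59156035e-01  2.82877315e-01 -3.53851263e-04]
 [ 2.82877489e-01 -9.59154405e-01  1.77599404e-03]
 [ 1.62990428e-04 -1.80355196e-03 -9.99998360e-01]]
```

View pics/top0.png

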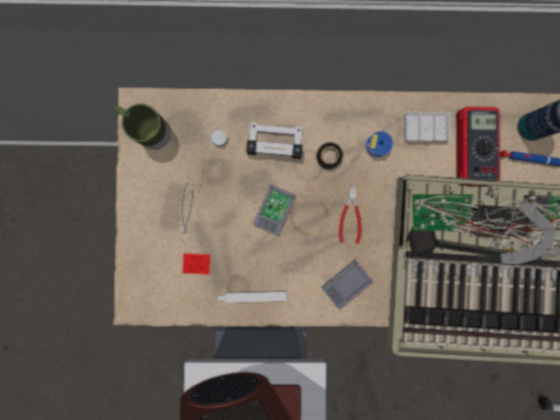

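View pics/side0.png

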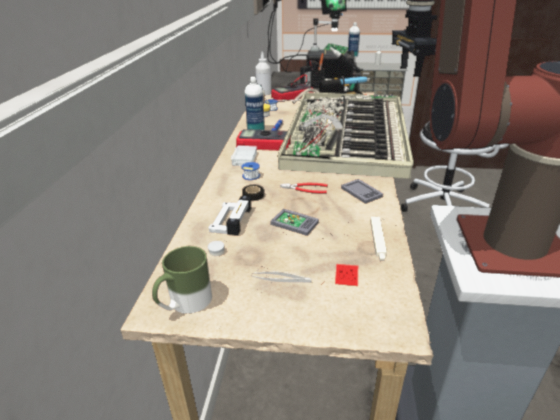

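The top view shows two carrier-like trays, at (274,210) with a green board and (347,284) empty. The first is farther left, so it is the one meant. Of the board shapes, (274,205) is green and (196,264) is red, so the green one is meant. The bridge is at (275,145), with the tin at (219,138), tape at (330,155), cutters at (351,215) and tweezers at (187,208). The side view agrees.

```bash
cat > m.py <<'E'
from h import *
d=dict(np.load('top0.npz')); im=d['image']; W=world(d)
x0,y0,x1,y1=230,110,320,245
cv2.imwrite('pics/crop0.png',cv2.resize(im[y0:y1,x0:x1,::-1],None,fx=4.4,fy=4.4,interpolation=cv2.INTER_CUBIC))
hsv=cv2.cvtColor(im,cv2.COLOR_RGB2HSV)
print('bench h',np.median(W[225:240,200:230,2]), 'hsv bench',np.median(hsv[225:240,200:230].reshape(-1,3),0))
m=((hsv[...,0]>25)|(hsv[...,1]<50)).astype(np.uint8); m[:180]=0;m[240:]=0;m[:,:250]=0;m[:,300:]=0
m=cv2.morphologyEx(m,cv2.MORPH_OPEN,np.ones((3,3)))
c=max(cv2.findContours(m,0,2)[0],key=cv2.contourArea)
P=np.array([ray(d,*p[0],.012)[:2] for p in c],np.float32)
r=cv2.minAreaRect(P); print('carrier',r, cv2.boxPoints(r).round(4).tolist())
b=(W[...,2]>.025); b[:115]=0;b[165:]=0;b[:,:240]=0;b[:,310:]=0
Q=W[b][:,:2].astype(np.float32); print('bar pts',len(Q),cv2.minAreaRect(Q),np.percentile(W[b][:,2],[5,50,95]))
dark=(im.max(2)<60);dark[:135]=0;dark[162:]=0;dark[:,:240]=0;dark[:,308:]=0
n,l,s,ce=cv2.connectedComponentsWithStats(dark.astype(np.uint8))
for i in range(1,n):
    if s[i,4]>15: print('dark',s[i],ce[i],ray(d,*ce[i],.036))
E
python3 m.py
```

```text
bench h 0.0006239978018607872 hsv bench [ 16.  55. 157.]
carrier ((0.4937693178653717, -0.04035989195108414), (0.0703403428196907, 0.10548270493745804), 67.52860260009766) [[0.43160000443458557, -0.05270000174641609], [0.5291000008583069, -0.09300000220537186], [0.555899977684021, -0.02800000086426735], [0.4584999978542328, 0.012299999594688416]]
bar pts 695 ((0.5525902509689331, -0.03494325280189514), (0.12376266717910767, 0.17935588955879211), 85.88356018066406) [0.03258489 0.03635162 0.04028732]
dark [247 141   9  14  64] [251.171875 148.8125  ] [0.62563429 0.01020513 0.036     ]
dark [292 145  10  14  78] [296.73076923 152.78205128] [ 0.61791586 -0.08991641  0.036     ]
```

View pics/crop0.png

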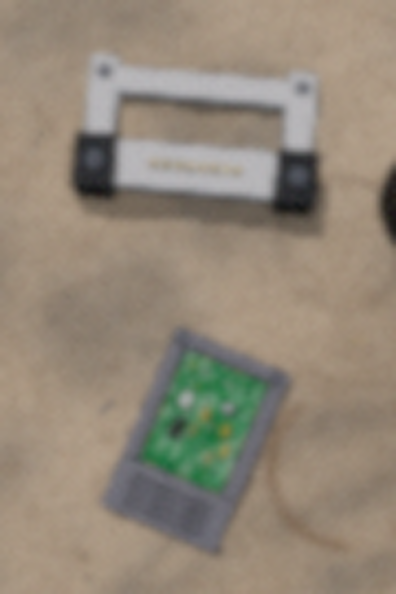

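The crop confirms the grey carrier with the green board, four-ribbed tail nearest the robot and nose to the upper right. It is turned about 0.31 rad clockwise from the bridge. I'll move beside its right flank and look with the wrist camera.

Emit:
arm_command(plan="13 -11 1 0 0 1; 36 -29 2 0 0 2; 63 -51 4 0 0 3; 89 -72 6 0 0 4; 121 -98 8 0 0 6; 152 -123 10 0 0 7; 183 -149 12 0 0 9; 214 -174 14 0 0 10; 246 -199 16 0 0 12; 277 -225 19 0 0 13; 308 -250 21 0 0 15; 340 -275 23 0 0 16; 371 -301 25 0 0 17; 398 -323 27 0 0 19; 420 -341 28 0 0 20; 435 -353 29 0 0 20.5; 447 -362 30 0 0 20.9; 447 -362 30 0 0 20.9; 447 -362 30 0 0 20.9", claw=0, newtons=10)

```text
time_s: 1.68
position: [0.5029, -0.1252, 0.203]
orientation: [[0.997, -0.076, -0.001], [-0.076, -0.997, 0.0], [-0.001, -0.0, -1.0]]
ft_force: [-0.7, -0.0, -0.3]
grip_width: 0.0005
finger_force: 0.0
```

```bash
python3 - <<'E'
from h import *
d=snap('wrist','w1'); print(d['fx'],d['extrinsics'].round(3).tolist())
o=get_obs(); print(o['time_s'],o['position'],o['orientation'].round(3) if hasattr(o['orientation'],'round') else o['orientation'],o['grip_width'],o['ft_force'])
E
```

```text
322.0867419068858 [[-0.076, -0.961, -0.267, 0.575], [-0.997, 0.074, 0.021, -0.131], [-0.0, 0.268, -0.963, 0.356], [0.0, 0.0, 0.0, 1.0]]
1.7333 [ 0.50269913 -0.1258669   0.20313025] [[ 0.997 -0.077 -0.001]
 [-0.077 -0.997 -0.   ]
 [-0.001  0.    -1.   ]] 0.000547885558234949 [-0.51773854 -0.26894157  0.6062367 ]
```

View pics/w1.png

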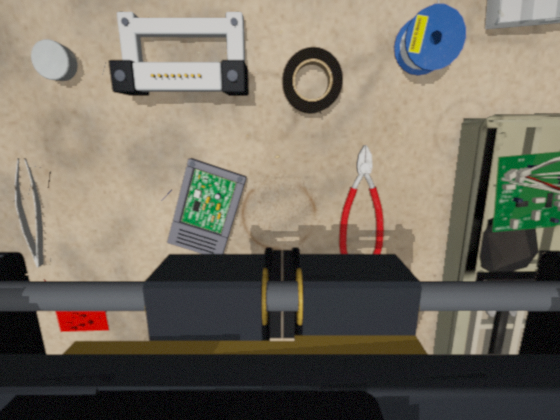

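The wrist view shows the whole carrier (nose corners about (190,158) and (246,178), tail about (167,243) and (222,256)). The bridge legs are at (123,76) and (232,76). I'll measure both here and check them against the top view.

```bash
cat >> h.py <<'E'
def carrier(d,box):
    im=d['image']; hsv=cv2.cvtColor(im,cv2.COLOR_RGB2HSV); H,S=hsv[...,0].astype(int),hsv[...,1]
    m=((H>25)&(H<170)|(S<40)).astype(np.uint8); k=np.zeros_like(m); x0,y0,x1,y1=box; k[y0:y1,x0:x1]=1; m*=k
    m=cv2.morphologyEx(m,cv2.MORPH_OPEN,np.ones((5,5)))
    c=max(cv2.findContours(m,0,2)[0],key=cv2.contourArea)
    P=np.array([ray(d,*p[0],.012)[:2] for p in c],np.float32); r=cv2.minAreaRect(P)
    b=cv2.boxPoints(r); e=b[1]-b[0]; f=b[2]-b[1]; e=e if np.hypot(*e)>np.hypot(*f) else f
    e=e if e[0]>0 else -e
    return r,np.arctan2(e[1],e[0]),m
def legs(d,box):
    im=d['image']; m=(im.max(2)<65).astype(np.uint8); k=np.zeros_like(m); x0,y0,x1,y1=box; k[y0:y1,x0:x1]=1; m*=k
    n,l,s,ce=cv2.connectedComponentsWithStats(m); o=np.argsort(-s[1:,4])[:2]+1
    out=[]
    for i in o:
        c=cv2.findContours((l==i).astype(np.uint8),0,2)[0][0]; P=np.array([ray(d,*p[0],.036)[:2] for p in c],np.float32); out.append(cv2.minAreaRect(P))
    return sorted(out,key=lambda r:-r[0][1])
E
python3 - <<'E'
from h import *
d=dict(np.load('w1.npz'))
r,a,m=carrier(d,(150,140,262,252)); print('carrier',r,a)
L=legs(d,(100,50,260,105)); print(L)
p,q=np.array(L[0][0]),np.array(L[1][0]); e=p-q; th=np.arctan2(-e[0],e[1]); print('bridge',(p+q)/2,th,np.hypot(*e))
R=np.array([[np.cos(th),np.sin(th)],[-np.sin(th),np.cos(th)]]); print('carrier in bridge',R@(np.array(r[0])-(p+q)/2),a-th)
W=world(d); print(W[76,177],W[76,123],W[240,205],W[200,170])
# bar near/far edges, stop near edge along column 180
for u in (150,180,210): print(u,[ (v,int(d['image'][v,u].min())) for v in range(26,100,2)])
E
```

```text
carrier ((0.4935857951641083, -0.04049649089574814), (0.06488145887851715, 0.10144244879484177), 67.26757049560547) -0.3967557
[((0.6295720338821411, 0.005487831309437752), (0.032278429716825485, 0.02814256213605404), 85.61151885986328), ((0.6217952370643616, -0.09118925780057907), (0.023214977234601974, 0.029327191412448883), 83.95863342285156)]
bridge [ 0.62568364 -0.04285071] -0.08026811543843806 0.09698937120907197
carrier in bridge [-0.13186128 -0.00824522] -0.31648757990457954
[ 0.62653742 -0.04075246  0.04268389] [0.63053964 0.00841543 0.0410665 ] [ 0.45974857 -0.03589978  0.01377859] [5.05799434e-01 3.84711537e-04 8.08073990e-04]
150 [(26, 197), (28, 198), (30, 198), (32, 185), (34, 107), (36, 85), (38, 100), (40, 101), (42, 136), (44, 144), (46, 146), (48, 146), (50, 146), (52, 146), (54, 147), (56, 145), (58, 149), (60, 154), (62, 180), (64, 201), (66, 200), (68, 201), (70, 201), (72, 200), (74, 167), (76, 169), (78, 199), (80, 202), (82, 202), (84, 201), (86, 201), (88, 190), (90, 111), (92, 98), (94, 99), (96, 107), (98, 107)]
180 [(26, 199), (28, 199), (30, 198), (32, 187), (34, 108), (36, 84), (38, 88), (40, 94), (42, 116), (44, 135), (46, 136), (48, 138), (50, 136), (52, 132), (54, 133), (56, 132), (58, 134), (60, 133), (62, 174), (64, 200), (66, 201), (68, 202), (70, 201), (72, 198), (74, 141), (76, 70), (78, 172), (80, 201), (82, 201), (84, 202), (86, 202), (88, 192), (90, 112), (92, 101), (94, 104), (96, 106), (98, 108)]
210 [(26, 199), (28, 199), (30, 200), (32, 189), (34, 111), (36, 83), (38, 93), (40, 100), (42, 132), (44, 141), (46, 141), (48, 137), (50, 134), (52, 135), (54, 134), (56, 132), (58, 134), (60, 137), (62, 172), (64, 200), (66, 201), (68, 201), (70, 202), (72, 202), (74, 202), (76, 202), (78, 203), (80, 203), (82, 202), (84, 202), (86, 203), (88, 193), (90, 115), (92, 97), (94, 101), (96, 102), (98, 102)]
```

Emit:
arm_command(plan="0 0 8 0 0 0; 0 0 25 0 0 0; 0 0 50 0 0 0; 0 0 75 0 0 0; 0 0 100 0 0 0; 0 0 125 0 0 0; 0 0 148 0 0 0; 0 0 166 0 0 0; 0 0 178 0 0 0; 0 0 184 0 0 0; 0 0 187 0 0 0; 1 -10 187 0 0 0; 2 -18 187 0 0 0; 2 -22 187 0 0 0; 2 -22 187 0 0 0")

```text
time_s: 2.98
position: [0.5078, -0.1029, 0.0176]
orientation: [[0.997, -0.076, 0.002], [-0.076, -0.997, -0.0], [0.002, 0.0, -1.0]]
ft_force: [-0.3, -0.4, 0.2]
grip_width: 0.0004
finger_force: 0.0
```

Emit:
arm_command(plan="0 -2 0 0 0 0; 0 -4 0 0 0 0; 0 -6 0 0 0 0; 1 -8 0 0 0 0; 1 -10 0 0 0 0; 2 -12 0 0 0 0; 2 -14 0 0 0 0; 2 -16 0 0 0 0; 2 -17 0 0 0 0; 2 -17 0 0 0 0")

```text
time_s: 3.82
position: [0.5103, -0.0871, 0.0166]
orientation: [[0.997, -0.078, 0.0], [-0.078, -0.997, -0.0], [0.0, 0.0, -1.0]]
ft_force: [0.8, -1.1, -0.8]
grip_width: 0.0004
finger_force: 0.3
```

```bash
python3 - <<'E'
from h import *
d=snap('wrist','w2'); o=get_obs(); print(o['time_s'],o['position'],o['ft_force'])
E
```

```text
3.8667 [ 0.51017103 -0.08710658  0.01655553] [-0.9968243  -0.76685067  0.25838993]
```

View pics/w2.png

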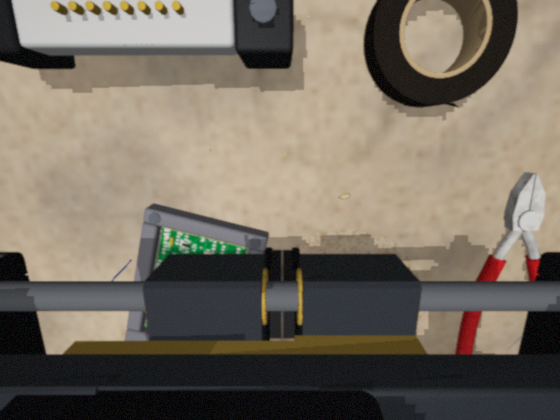

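The nose edge runs (150,207) to (268,235), so the carrier is turning as planned, now about 0.23 rad off. I'll keep pushing.

Emit:
arm_command(plan="0 -2 0 0 0 0; 0 -4 0 0 0 0; 1 -6 0 0 0 0; 1 -8 0 0 0 0; 1 -9 0 0 0 0; 1 -10 0 0 0 0; 1 -10 0 0 0 0")

```text
time_s: 4.45
position: [0.512, -0.0771, 0.0166]
orientation: [[0.997, -0.078, 0.0], [-0.078, -0.997, 0.0], [0.0, -0.0, -1.0]]
ft_force: [-0.3, -0.5, 0.9]
grip_width: 0.0004
finger_force: 0.4
```

```bash
cat >> h.py <<'E'
def nose(d,a,b,lo,hi):
    """fit nose edge: in columns a..b, first row in lo..hi where bench turns to grey"""
    im=d['image'].astype(int); pts=[]
    for u in range(a,b,2):
        rb=im[lo:hi,u,0]-im[lo:hi,u,2]; k=np.where(rb<12)[0]
        if len(k): pts.append((u,lo+k[0]))
    P=np.array([ray(d,u,v,.012)[:2] for u,v in pts]); 
    for _ in range(3):
        c=np.polyfit(P[:,1],P[:,0],1); e=P[:,0]-np.polyval(c,P[:,1]); P=P[abs(e)<max(.0012,1.5*e.std())]
    return c,len(P),len(pts)
E
python3 - <<'E'
from h import *
c,n,k=nose(dict(np.load('w2.npz')),160,256,190,250); print('before heading',-np.arctan(c[0]),n,k)
d=snap('wrist','w3'); o=get_obs(); print(o['time_s'],o['position'],o['ft_force'])
c,n,k=nose(d,150,256,180,250); print('heading',-np.arctan(c[0]),n,k)
E
```

```text
before heading -0.3360695068109004 48 48
4.5 [ 0.51189511 -0.07711267  0.01651684] [ 0.2516888  -0.17543879 -0.24553417]
heading -0.24095844464272895 53 53
```

View pics/w3.png

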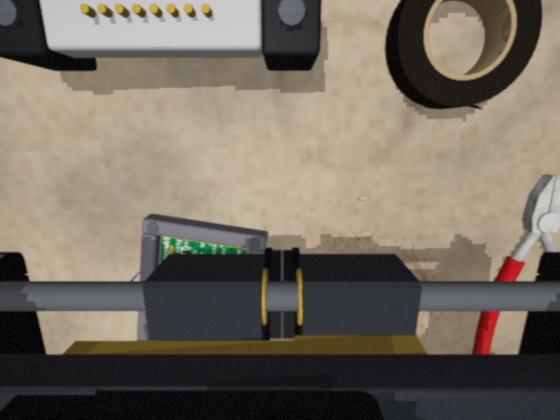

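```bash
python3 - <<'E'
from h import *
d=dict(np.load('w3.npz'))
a=ray(d,144,217,.012);b=ray(d,269,232,.012);print(a,b,np.hypot(*(a-b)[:2]))
n=(a+b)[:2]/2; th=-.078; h=-.24; c=n-.05*np.array([np.cos(h),np.sin(h)])
R=np.array([[np.cos(th),np.sin(th)],[-np.sin(th),np.cos(th)]]); B=np.array([.623,-.041])
print('nose',R@(n-B),'centre',R@(c-B))
print('bar near edge',ray(d,155,52,.036), 'legR inner',ray(d,262,30,.036)); print(R@(ray(d,155,52,.036)[:2]-B),R@(ray(d,262,30,.036)[:2]-B))
t=dict(np.load('top0.npz')); 
e=dict(np.load('w1.npz'));print('stop',R@(ray(e,180,33,.014)[:2]-B),'bar',R@(ray(e,180,89,.036)[:2]-B))
E
```

```text
[ 0.54588746 -0.01029535  0.012     ] [ 0.53295633 -0.07278987  0.012     ] 0.06381832128138244
nose [-0.08328171 -0.00705344] centre [-0.13262704  0.00101117]
bar near edge [ 0.61508775 -0.03795737  0.036     ] legR inner [ 0.61930328 -0.07881726  0.036     ]
[-0.00812528  0.00241685] [-0.00073872 -0.03799033]
stop [0.04539903 0.00307565] bar [-0.00671936  0.00070899]
```

Emit:
arm_command(plan="0 -2 0 0 0 0; 0 -4 0 0 0 0; 0 -6 0 0 0 0; 0 -6 0 0 0 0; 0 2 0 0 0 0; 0 18 0 0 0 0; -6 34 -10 0 0 0; -22 46 -30 0 0 0; -46 50 -55 0 0 0; -74 50 -85 0 0 0; -104 48 -115 0 0 0; -132 40 -143 0 0 0; -150 20 -165 0 0 0; -155 0 -176 0 0 0; -155 -25 -180 0 0 0; -155 -40 -180 0 0 0; -155 -44 -180 0 0 0; -155 -44 -180 0 0 0", claw=40)

```text
time_s: 6.0
position: [0.3606, -0.0209, 0.1965]
orientation: [[0.997, -0.076, -0.0], [-0.076, -0.997, 0.0], [-0.0, -0.0, -1.0]]
ft_force: [-0.4, -0.5, -0.4]
grip_width: 0.0398
finger_force: 0.0
```

I set the claw at the start of that call, so the fingers opened while still beside the carrier and may have pushed it further than planned. I'll look now.

```bash
python3 - <<'E'
from h import *
d=snap('wrist','w4'); d=snap('top','t4')
r,a,m=carrier(d,(240,180,305,245)); print(r,a)
E
```

```text
((0.48598021268844604, -0.019245360046625137), (0.06517817825078964, 0.10223446786403656), 85.89070892333984) -0.07172065
```

View pics/w4.png

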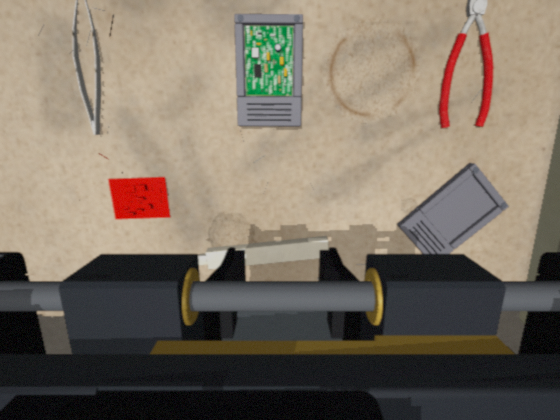

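The carrier is now square to the bridge (corners (235,14), (302,14), (300,127), (236,125)) but about 9 mm too far left. I'll refine that from this view, then nudge it right using both fingertips on its left flank, with the tool turned 90°.

```bash
python3 - <<'E'
from h import *
th=-.078;R=np.array([[np.cos(th),np.sin(th)],[-np.sin(th),np.cos(th)]]); B=np.array([.6275,-.0395])
d=dict(np.load('w4.npz')); r,a,m=carrier(d,(220,5,315,140)); print(r,a,R@(np.array(r[0])-B))
t=dict(np.load('t4.npz')); r,a,m=carrier(t,(240,180,305,245)); print('top',R@(np.array(r[0])-B),a)
L=legs(t,(240,135,308,162)); print([ (R@(np.array(l[0])-B),l[1]) for l in L])
im=t['image'].astype(int)
# bar edges in top view between legs (bright)
for u in (265,275,285): 
    v=[q for q in range(135,165) if im[q,u].min()>150]; print(u,v[0],v[-1],R@(ray(t,u,v[0],.036)[:2]-B),R@(ray(t,u,v[-1],.036)[:2]-B))
p=get_obs()['position']; print('tcp',R@(np.array(p)[:2]-B))
E
```

```text
((0.4848840832710266, -0.018205106258392334), (0.06428525596857071, 0.0999440848827362), 85.35456085205078) -0.08107817 [-0.14384162  0.01011738]
top [-0.14266776  0.0091657 ] -0.07172065
[(array([-0.00311083,  0.05079896]), (0.029535949230194092, 0.016872549429535866)), (array([-0.00364074, -0.05148048]), (0.018110809847712517, 0.02904556691646576))]
265 142 152 [0.01193728 0.02048717] [-0.01005922  0.01858808]
275 143 153 [ 0.01168366 -0.00158545] [-0.01032038 -0.00346804]
285 144 153 [ 0.01142986 -0.02367361] [-0.00838211 -0.0253532 ]
tcp [-0.26747171 -0.00319614]
```

Emit:
arm_command(plan="5 -3 0 0 0 -4; 14 -9 0 0 0 -10; 23 -15 0 0 0 -17; 32 -21 0 0 0 -24; 42 -27 0 0 0 -31; 52 -33 0 0 0 -38; 62 -39 0 0 0 -45; 72 -46 0 0 0 -52; 82 -53 0 0 0 -59; 92 -60 0 0 0 -66; 102 -66 0 0 0 -73; 112 -72 0 0 0 -80; 119 -76 0 0 0 -86; 122 -78 0 0 0 -90; 122 -78 0 0 0 -90; 122 -78 0 0 0 -90")

```text
time_s: 7.43
position: [0.4884, 0.0459, 0.1958]
orientation: [[0.081, 0.997, -0.002], [0.997, -0.081, -0.0], [-0.0, -0.002, -1.0]]
ft_force: [-1.2, 0.5, -0.3]
grip_width: 0.0398
finger_force: 0.0
```

Emit:
arm_command(plan="0 0 8 0 0 0; 0 0 25 0 0 0; 0 0 50 0 0 0; 0 0 75 0 0 0; 0 0 100 0 0 0; 0 0 125 0 0 0; 0 0 148 0 0 0; 0 0 166 0 0 0; 0 0 175 0 0 0; 0 0 179 0 0 0; 0 0 180 0 0 0; -8 0 180 0 0 0; -15 0 180 0 0 0; -19 0 180 0 0 0; -20 0 180 0 0 0; -20 0 180 0 0 0")

```text
time_s: 8.77
position: [0.4876, 0.0263, 0.0173]
orientation: [[0.079, 0.997, 0.001], [0.997, -0.079, -0.0], [-0.0, 0.001, -1.0]]
ft_force: [-0.4, 0.8, 0.2]
grip_width: 0.0397
finger_force: 0.0
```

```bash
python3 - <<'E'
from h import *
th=-.078;R=np.array([[np.cos(th),np.sin(th)],[-np.sin(th),np.cos(th)]]); B=np.array([.6275,-.0395])
d=snap('wrist','w5'); o=get_obs(); print(o['time_s'],o['position'],R@(np.array(o['position'])[:2]-B),o['ft_force'],o['orientation'])
E
```

```text
8.8167 [0.48737467 0.02655495 0.01708489] [-0.14484635  0.05493542] [-0.13973051 -0.70568866 -0.15003551] [[ 7.87695375e-02  9.96892328e-01  1.02288796e-03]
 [ 9.96892850e-01 -7.87695771e-02 -1.50492989e-06]
 [ 7.90721989e-05  1.01982824e-03 -9.99999477e-01]]
```

View pics/w5.png

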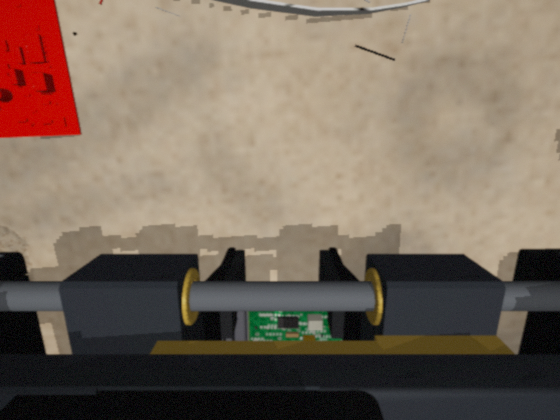

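The fingertips are beside the left flank and the tweezers are well clear. Now for the gentle push to the right.

Emit:
arm_command(plan="-2 0 0 0 0 0; -4 0 0 0 0 0; -6 0 0 0 0 0; -8 0 0 0 0 0; -10 0 0 0 0 0; -12 0 0 0 0 0; -13.5 0 0 0 0 0; -13.5 0 0 0 0 0; -13.5 0 0 0 0 0; -8 0 0 0 0 0; 8 0 0 0 0 0; 20 0 -10 0 0 0; 22 0 -35 0 0 0; 22 0 -70 0 0 0; 22 0 -105 0 0 0; 22 0 -140 0 0 0; 22 0 -170 0 0 0; 22 0 -180 0 0 0; 22 0 -180 0 0 0")

```text
time_s: 10.4
position: [0.4908, 0.0491, 0.2006]
orientation: [[0.077, 0.997, 0.007], [0.997, -0.077, -0.001], [-0.0, 0.007, -1.0]]
ft_force: [0.9, 0.6, -0.4]
grip_width: 0.0399
finger_force: 0.0
```

Emit:
arm_command(plan="-3 -5 0 0 0 4; -9 -14 0 0 0 10; -15 -23 0 0 0 17; -21 -32 0 0 0 24; -27 -42 0 0 0 31; -33 -52 0 0 0 38; -39 -62 0 0 0 45; -46 -72 0 0 0 52; -53 -82 0 0 0 59; -60 -92 0 0 0 66; -66 -102 0 0 0 73; -72 -112 0 0 0 80; -76 -119 0 0 0 86; -77 -122 0 0 0 90; -77 -122 0 0 0 90; -77 -122 0 0 0 90")

```text
time_s: 11.73
position: [0.3602, -0.0181, 0.1951]
orientation: [[0.997, -0.076, -0.002], [-0.076, -0.997, 0.001], [-0.002, -0.0, -1.0]]
ft_force: [0.7, -0.3, 0.4]
grip_width: 0.04
finger_force: 0.0
```

```bash
cat > c.py <<'E'
from h import *
import sys
th=-.078;R=np.array([[np.cos(th),np.sin(th)],[-np.sin(th),np.cos(th)]]); B=np.array([.6275,-.0395])
d=snap('wrist','w6'); t=snap('top','t6'); o=get_obs(); print(o['time_s'],o['position'],R@(np.array(o['position'])[:2]-B),o['ft_force'])
for x,b in((d,(220,5,335,140)),(t,(245,180,305,245))):
    r,a,m=carrier(x,b); print(r[1],R@(np.array(r[0])-B),a-th)
E
python3 c.py
```

```text
11.8333 [ 0.3607653  -0.01815363  0.19570212] [-0.26758703  0.00049725] [ 0.00375936  0.0851119  -0.33656253]
(0.06435703486204147, 0.09904155135154724) [-0.14342482 -0.00239002] 8.2194805e-05
(0.0654180496931076, 0.10251204669475555) [-0.14263781 -0.00324044] 0.00022946298
```

The carrier is square, about 3 mm right of centre with 8 mm clearance each side. Next I'll lower behind the tail and push forward.

Emit:
arm_command(plan="5 1 8 0 0 0; 15 2 25 0 0 0; 25 3 50 0 0 0; 30 3 75 0 0 0; 30 3 100 0 0 0; 30 3 125 0 0 0; 30 3 148 0 0 0; 30 3 166 0 0 0; 30 3 175 0 0 0; 30 3 178 0 0 0; 30 3 179 0 0 0; 36 3 179 0 0 0; 44 3 179 0 0 0; 50 3 179 0 0 0; 53 3 179 0 0 0; 54 3 179 0 0 0; 54 3 179 0 0 0")

```text
time_s: 13.25
position: [0.4154, -0.0257, 0.0179]
orientation: [[0.997, -0.078, 0.001], [-0.078, -0.997, -0.0], [0.001, 0.0, -1.0]]
ft_force: [-0.3, -0.3, 0.4]
grip_width: 0.0399
finger_force: 0.0
```

Emit:
arm_command(plan="2 0 0 0 0 0; 4 0 0 0 0 0; 7 0 0 0 0 0; 10 0 0 0 0 0; 14 0 0 0 0 0; 18 0 0 0 0 0; 22 0 0 0 0 0; 26 0 0 0 0 0; 30 0 0 0 0 0; 34 0 0 0 0 0; 38 0 0 0 0 0; 42 0 0 0 0 0; 46 0 0 0 0 0; 50 0 0 0 0 0; 54 0 0 0 0 0; 58 0 0 0 0 0; 61 0 0 0 0 0; 63 0 0 0 0 0; 64 0 0 0 0 0; 64 0 0 0 0 0")

```text
time_s: 14.92
position: [0.4788, -0.0306, 0.0176]
orientation: [[0.997, -0.078, 0.0], [-0.078, -0.997, -0.0], [0.0, -0.0, -1.0]]
ft_force: [-0.4, 0.2, -0.3]
grip_width: 0.0403
finger_force: 0.2
```

```bash
python3 - <<'E'
from h import *
th=-.078;R=np.array([[np.cos(th),np.sin(th)],[-np.sin(th),np.cos(th)]]); B=np.array([.6275,-.0395])
d=snap('wrist','w7'); o=get_obs(); print(o['time_s'],o['position'],R@(np.array(o['position'])[:2]-B),o['ft_force'])
E
```

```text
14.9667 [ 0.47881506 -0.03064573  0.01767551] [-0.1489228  -0.00275832] [ 0.83261049 -0.3297628  -0.11896198]
```

View pics/w7.png

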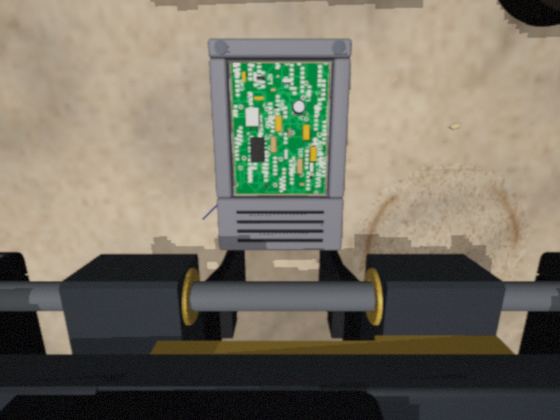

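The carrier is square ahead of both fingertips (nose edge at v≈40, tail at v≈248, centred at u≈280). I'll keep pushing.

Emit:
arm_command(plan="2 0 0 0 0 0; 5 0 0 0 0 0; 9 0 0 0 0 0; 13 0 0 0 0 0; 17 0 0 0 0 0; 21 0 0 0 0 0; 25 0 0 0 0 0; 29 0 0 0 0 0; 33 0 0 0 0 0; 37 0 0 0 0 0; 41 0 0 0 0 0; 45 0 0 0 0 0; 49 0 0 0 0 0; 52 0 0 0 0 0; 54 0 0 0 0 0; 55 0 0 0 0 0; 55 0 0 0 0 0")

```text
time_s: 16.38
position: [0.5336, -0.0349, 0.0176]
orientation: [[0.997, -0.078, 0.0], [-0.078, -0.997, -0.0], [0.0, 0.0, -1.0]]
ft_force: [-0.6, 0.4, 0.0]
grip_width: 0.04
finger_force: 0.3
```

```bash
python3 - <<'E'
from h import *
th=-.078;R=np.array([[np.cos(th),np.sin(th)],[-np.sin(th),np.cos(th)]]); B=np.array([.6275,-.0395])
d=dict(np.load('w7.npz')); r,a,m=carrier(d,(190,20,370,248)); print('w7',r[1],R@(np.array(r[0])-B),a-th)
d=snap('wrist','w8'); o=get_obs(); print(o['time_s'],o['position'],R@(np.array(o['position'])[:2]-B),o['ft_force'])
E
```

```text
w7 (0.06413398683071136, 0.09860660880804062) [-0.08767351 -0.00232385] -9.839982e-05
16.4333 [ 0.53364741 -0.03491164  0.01758658] [-0.09392476 -0.00273867] [-0.14963924 -0.20667469 -0.33239245]
```

View pics/w8.png

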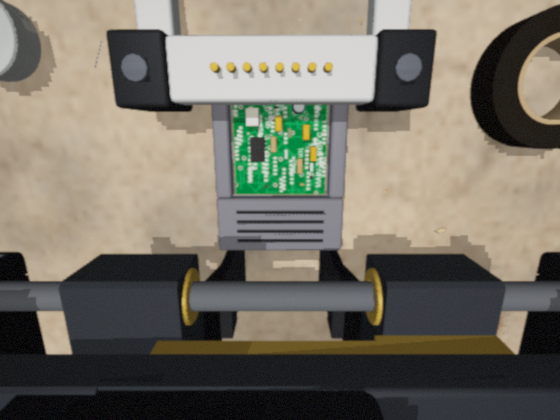

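The carrier is entering cleanly between the legs (bar edge at v≈103, carrier from u=217 to 344), with about 23 mm left. That was my tenth picture, so I'll finish by force and numbers.

Emit:
arm_command(plan="2 0 0 0 0 0; 4 0 0 0 0 0; 7 0 0 0 0 0; 10 0 0 0 0 0; 13 0 0 0 0 0; 15 0 0 0 0 0; 17 0 0 0 0 0; 18 0 0 0 0 0; 19 0 0 0 0 0; 19 0 0 0 0 0")

```text
time_s: 17.27
position: [0.5524, -0.0364, 0.0175]
orientation: [[0.997, -0.078, 0.0], [-0.078, -0.997, -0.0], [0.0, 0.0, -1.0]]
ft_force: [-1.1, -0.8, 0.5]
grip_width: 0.0402
finger_force: 0.6
```

Emit:
arm_command(plan="0.7 0 0 0 0 0; 1.4 0 0 0 0 0; 2 0 0 0 0 0; 2 0 0 0 0 0")

```text
time_s: 17.6
position: [0.5544, -0.0365, 0.0175]
orientation: [[0.997, -0.078, 0.0], [-0.078, -0.997, 0.0], [0.0, -0.0, -1.0]]
ft_force: [-1.4, 0.7, 0.4]
grip_width: 0.0403
finger_force: 0.8
```

Emit:
arm_command(plan="0.5 0 0 0 0 0; 1 0 0 0 0 0; 1 0 0 0 0 0")

```text
time_s: 17.85
position: [0.5554, -0.0366, 0.0175]
orientation: [[0.997, -0.078, 0.0], [-0.078, -0.997, 0.0], [0.0, -0.0, -1.0]]
ft_force: [-2.0, 0.2, -0.1]
grip_width: 0.0405
finger_force: 0.9
```

Emit:
arm_command(plan="0.5 0 0 0 0 0; 1 0 0 0 0 0; 1 0 0 0 0 0")

```text
time_s: 18.1
position: [0.5564, -0.0367, 0.0176]
orientation: [[0.997, -0.078, 0.0], [-0.078, -0.997, -0.0], [0.0, -0.0, -1.0]]
ft_force: [-1.0, -0.1, 0.5]
grip_width: 0.04
finger_force: 0.8
```

Emit:
arm_command(plan="0.5 0 0 0 0 0; 1 0 0 0 0 0; 1 0 0 0 0 0")

```text
time_s: 18.35
position: [0.5571, -0.0367, 0.0175]
orientation: [[0.997, -0.078, -0.0], [-0.078, -0.997, 0.0], [-0.0, -0.0, -1.0]]
ft_force: [-2.5, 0.8, 1.6]
grip_width: 0.04
finger_force: 1.6
```

```bash
cat > g.py <<'E'
from h import *
import sys
th=-.078;R=np.array([[np.cos(th),np.sin(th)],[-np.sin(th),np.cos(th)]]); B=np.array([.6275,-.0395])
d=snap('wrist',sys.argv[1]); o=get_obs(); print(o['time_s'],R@(np.array(o['position'])[:2]-B),o['ft_force'])
im=d['image'].astype(int)
# bar near edge (bright aluminium, h .036) relative to the tail face, = 48 mm when home
for u in (245,262,280,298,315):
    col=im[:,u]; s=[v for v in range(40,250) if col[v].min()>185]
    v0=max(s); sub=col[v0+20:262]; sat=sub[:,0]-sub[:,2]
    g=[v0+20+i for i,x in enumerate(sat) if x<12]
    print(u,v0,g[-1],R@(ray(d,u,v0+.5,.036)[:2]-B),R@(ray(d,u,g[-1]+.5,.012)[:2]-B))
E
python3 g.py w9
```

```text
18.4 [-0.07041484 -0.0027394 ] [-3.26478462  0.53804598  0.98427325]
245 160 250 [-0.01117759  0.01176805] [-0.06034917  0.01593907]
262 160 249 [-0.01118185  0.00475016] [-0.05979311  0.00699778]
280 187 249 [-0.02247048 -0.00265708] [-0.05979845 -0.00245085]
298 160 249 [-0.01119086 -0.01011092] [-0.05980379 -0.01189932]
315 160 249 [-0.01119511 -0.01712849] [-0.05980884 -0.02082273]
```

Emit:
arm_command(plan="0.4 0 0 0 0 0; 0.8 0 0 0 0 0; 0.8 0 0 0 0 0; 0.8 0 0 0 0 0")

```text
time_s: 18.73
position: [0.5572, -0.0367, 0.0174]
orientation: [[0.997, -0.078, -0.002], [-0.078, -0.997, 0.0], [-0.002, -0.0, -1.0]]
ft_force: [-5.5, 0.9, 4.8]
grip_width: 0.0398
finger_force: 3.1
```

Emit:
arm_command(plan="0.4 0 0 0 0 0; 0.8 0 0 0 0 0; 0.8 0 0 0 0 0; 0.8 0 0 0 0 0")

```text
time_s: 19.07
position: [0.5573, -0.0367, 0.0174]
orientation: [[0.997, -0.078, -0.004], [-0.078, -0.997, 0.0], [-0.004, -0.0, -1.0]]
ft_force: [-8.9, -0.6, 8.1]
grip_width: 0.0404
finger_force: 4.4
```

```bash
python3 g.py w10
```

```text
19.1167 [-0.07025206 -0.00268756] [-8.5591981   0.1808159   6.03433851]
245 161 250 [-0.01133393  0.01176985] [-0.06013838  0.0159367 ]
262 161 250 [-0.01133698  0.0047633 ] [-0.06014181  0.00701469]
280 187 250 [-0.0221951  -0.00263442] [-0.06014544 -0.00243196]
298 161 249 [-0.01134343 -0.01007367] [-0.05958789 -0.01187102]
315 160 249 [-0.01093835 -0.01706863] [-0.05959132 -0.02078449]
```

It is against the stop (about 9 N, no more motion, tail 48.6 mm before the bar). To let it seat squarely, I'll back off, close the fingers and press once at the middle of the tail.

Emit:
arm_command(plan="-1 0 0 0 0 0; -3 0 0 0 0 0; -7 0 0 0 0 0; -12 0 0 0 0 0; -15 0 0 0 0 0; -15 0 0 0 0 0")

```text
time_s: 19.62
position: [0.5432, -0.0356, 0.0174]
orientation: [[0.997, -0.078, -0.0], [-0.078, -0.997, 0.0], [-0.0, -0.0, -1.0]]
ft_force: [-0.0, 1.0, -0.5]
grip_width: 0.0398
finger_force: 0.0
```

Emit:
arm_command(plan="0 0 0 0 0 0; 0 0 0 0 0 0; 0 0 0 0 0 0; 0 0 0 0 0 0; 0 0 0 0 0 0; 0 0 0 0 0 0; 3 0 0 0 0 0; 7 0 0 0 0 0; 10 0 0 0 0 0; 12 0 0 0 0 0; 13 0 0 0 0 0; 13 0 0 0 0 0", claw=0)

```text
time_s: 20.62
position: [0.557, -0.0367, 0.0174]
orientation: [[0.997, -0.078, -0.0], [-0.078, -0.997, 0.0], [-0.0, -0.0, -1.0]]
ft_force: [0.5, -0.4, -0.1]
grip_width: 0.0006
finger_force: 0.0
```

Emit:
arm_command(plan="0.5 0 0 0 0 0; 1 0 0 0 0 0; 1.5 0 0 0 0 0; 1.5 0 0 0 0 0; 1.5 0 0 0 0 0")

```text
time_s: 21.03
position: [0.5572, -0.0367, 0.0173]
orientation: [[0.997, -0.078, -0.003], [-0.078, -0.997, 0.0], [-0.003, -0.0, -1.0]]
ft_force: [-5.4, -0.4, 3.7]
grip_width: 0.0006
finger_force: 2.6
```

Contact is at the same position, so it is fully seated. I'll back off, lift clear and check.

Emit:
arm_command(plan="0.5 0 0 0 0 0; 0.5 0 0 0 0 0; -2 0 0 0 0 0; -6 0 0 0 0 0; -14 0 0 0 0 0; -26 0 0 0 0 0; -40 0 -10 0 0 0; -55 0 -30 0 0 0; -70 0 -60 0 0 0; -85 0 -95 0 0 0; -100 0 -125 0 0 0; -110 0 -150 0 0 0; -110 0 -160 0 0 0; -110 0 -160 0 0 0")

```text
time_s: 22.2
position: [0.4504, -0.0287, 0.1806]
orientation: [[0.997, -0.078, 0.007], [-0.078, -0.997, -0.002], [0.007, 0.001, -1.0]]
ft_force: [0.5, 0.3, 0.2]
grip_width: 0.0005
finger_force: 0.0
```

```bash
python3 - <<'E'
from h import *
th=-.078;R=np.array([[np.cos(th),np.sin(th)],[-np.sin(th),np.cos(th)]]); B=np.array([.6275,-.0395])
d=snap('wrist','w11'); t=snap('top','t11'); o=get_obs(); print(o['time_s'],o['position'],o['ft_force'])
im=d['image'].astype(int); W=world(d)
P,Q=[],[]
for u in range(230,330,3):
    s=[v for v in range(5,200) if im[v,u].min()>185]
    if not s: continue
    v0=max(s); sat=im[v0+10:235,u,0]-im[v0+10:235,u,2]; g=np.where(sat<12)[0]
    if len(g): P.append(ray(d,u,v0+.5,.036)[:2]); Q.append(ray(d,u,v0+10+g[-1]+.5,.012)[:2])
P=(np.array(P)-B)@R.T;Q=(np.array(Q)-B)@R.T
for n,X in(('bar',P),('tail',Q)):
    X=X[abs(X[:,0]-np.median(X[:,0]))<.003]; print(n,len(X),np.median(X[:,0]),np.polyfit(X[:,1],X[:,0],1)[0],X[:,1].min(),X[:,1].max())
# bystanders: image difference of top views away from arm and carrier
a=dict(np.load('top0.npz'))['image'].astype(int); df=abs(t['image'].astype(int)-a).max(2)
for n,(x,y) in dict(tin=(219,138),tape=(330,155),cutters=(351,215),tweezers=(187,208),reel=(378,144),red=(196,264),tray2=(347,284),strip=(255,297)).items():
    print(n,(df[y-22:y+22,x-22:x+22]>50).sum())
E
```

```text
22.3 [ 0.448761   -0.02828096  0.17693692] [ 0.31709953 -0.79593474  0.38230248]
bar 26 -0.009684923893452008 0.0004431412968558968 -0.03754359294474484 0.0382977561401099
tail 22 -0.060875638695920685 -0.008990190684907008 -0.03379563700395655 0.024672891117984506
tin 0
tape 0
cutters 306
tweezers 64
reel 0
red 1022
tray2 152
strip 139
```

Emit:
arm_command(plan="0 0 0 0 0 0; 0 0 0 0 0 0; 0 0 0 0 0 0; 0 0 0 0 0 0")

```text
time_s: 22.63
position: [0.4482, -0.0281, 0.1763]
orientation: [[0.997, -0.078, -0.002], [-0.078, -0.997, 0.001], [-0.002, -0.0, -1.0]]
ft_force: [0.6, -0.0, -0.5]
grip_width: 0.0006
finger_force: 0.0
```

```bash
python3 - <<'E'
from h import *
th=-.078;R=np.array([[np.cos(th),np.sin(th)],[-np.sin(th),np.cos(th)]]); B=np.array([.6275,-.0395])
d=snap('wrist','w12'); t=snap('side','s12')
im=d['image'].astype(int)
P,Q=[],[]
for u in range(215,345,2):
    s=[v for v in range(5,200) if im[v,u].min()>185]
    if not s: continue
    v0=max(s); k=im[v0+10:235,u,0]-im[v0+10:235,u,2]; g=np.where(k<14)[0]
    if len(g):
        P.append((u,v0)); Q.append((u,v0+10+g[-1]))
print([(p[0],p[1],q[1]) for p,q in zip(P,Q)])
for n,X,h in(('bar',P,.036),('tail',Q,.012)):
    X=(np.array([ray(d,u,v+.5,h)[:2] for u,v in X])-B)@R.T
    X=X[abs(X[:,0]-np.median(X[:,0]))<.002]; print(n,len(X),np.median(X[:,0]),np.polyfit(X[:,1],X[:,0],1)[0],X[:,1].min(),X[:,1].max())
r,a,m=carrier(d,(200,110,345,235)); print('tail part',r,a-th)
a=dict(np.load('side0.npz'))['image'].astype(int); df=abs(t['image'].astype(int)-a).max(2)
for n,(x,y) in dict(tin=(217,248),tape=(253,192),cutters=(308,188),tweezers=(285,278),reel=(250,171),red=(347,274),tray2=(362,191),strip=(378,238)).items():
    print(n,(df[y-12:y+12,x-18:x+18]>50).sum())
E
```

```text
[]Traceback (most recent call last):
  File "<stdin>", line 14, in <module>
ValueError: operands could not be broadcast together with shapes (0,) (2,)
```

```bash
python3 - <<'E'
from h import *
th=-.078;R=np.array([[np.cos(th),np.sin(th)],[-np.sin(th),np.cos(th)]]); B=np.array([.6275,-.0395])
d=dict(np.load('w12.npz')); t=dict(np.load('s12.npz')); im=d['image'].astype(int); W=world(d)
for u in (250,280,310): print(u,[(v,*im[v,u],round(W[v,u,2]*1e3)) for v in range(40,200,8)])
U,V=[],[]
for u in range(228,336,2):
    k=np.where((im[60:215,u,0]-im[60:215,u,2])<14)[0]
    b=np.where((im[:150,u].min(1)>150)&(im[:150,u].max(1)-im[:150,u].min(1)<14))[0]
    if len(k): U.append((u,60+k[-1]))
    if len(b): V.append((u,b[-1]))
for n,X,h in(('tail',U,.012),('bar',V,.036)):
    if len(X)<9: print(n,X); continue
    X=(np.array([ray(d,u,v+.5,h)[:2] for u,v in X])-B)@R.T
    X=X[abs(X[:,0]-np.median(X[:,0]))<.002]; print(n,len(X),np.median(X[:,0]),np.polyfit(X[:,1],X[:,0],1)[0],X[:,1].min(),X[:,1].max())
a=dict(np.load('side0.npz'))['image'].astype(int); df=abs(t['image'].astype(int)-a).max(2)
for n,(x,y) in dict(tin=(217,248),tape=(253,192),cutters=(308,188),tweezers=(285,278),reel=(250,171),red=(347,274),tray2=(362,191),strip=(378,238)).items():
    print(n,(df[y-12:y+12,x-18:x+18]>50).sum())
E
```

```text
250 [(40, np.int64(129), np.int64(128), np.int64(135), 15), (48, np.int64(133), np.int64(133), np.int64(139), 15), (56, np.int64(133), np.int64(131), np.int64(139), 13), (64, np.int64(132), np.int64(131), np.int64(137), 15), (72, np.int64(97), np.int64(95), np.int64(100), 13), (80, np.int64(164), np.int64(149), np.int64(130), 3), (88, np.int64(157), np.int64(143), np.int64(124), 2), (96, np.int64(169), np.int64(155), np.int64(135), 1), (104, np.int64(162), np.int64(148), np.int64(130), 1), (112, np.int64(171), np.int64(158), np.int64(138), 2), (120, np.int64(174), np.int64(160), np.int64(139), 1), (128, np.int64(178), np.int64(163), np.int64(141), 1), (136, np.int64(179), np.int64(163), np.int64(141), 2), (144, np.int64(183), np.int64(167), np.int64(144), 3), (152, np.int64(188), np.int64(174), np.int64(150), 1), (160, np.int64(190), np.int64(174), np.int64(151), 1), (168, np.int64(193), np.int64(178), np.int64(156), 1), (176, np.int64(188), np.int64(172), np.int64(147), 2), (184, np.int64(183), np.int64(164), np.int64(139), 1), (192, np.int64(188), np.int64(174), np.int64(151), 1)]

[... 1745 characters left out ...]
146), 2), (136, np.int64(183), np.int64(167), np.int64(143), 2), (144, np.int64(180), np.int64(165), np.int64(142), 1), (152, np.int64(179), np.int64(162), np.int64(139), 2), (160, np.int64(178), np.int64(162), np.int64(140), 1), (168, np.int64(180), np.int64(163), np.int64(140), 1), (176, np.int64(172), np.int64(158), np.int64(137), 3), (184, np.int64(168), np.int64(154), np.int64(132), 2), (192, np.int64(169), np.int64(153), np.int64(129), 2)]
tail 32 -0.06124775175430647 -0.018162808636336587 -0.03258163051901349 0.023793254575662365
bar 50 -0.011004825669257857 0.0008155514009866472 -0.038506033531009266 0.03943765771815917
tin 0
tape 0
cutters 0
tweezers 0
reel 0
red 0
tray2 79
strip 34
```

```bash
python3 - <<'E'
from h import *
th=-.078;R=np.array([[np.cos(th),np.sin(th)],[-np.sin(th),np.cos(th)]]); B=np.array([.6275,-.0395])
for tag,lo,hi in(('w12',60,82),('w10',225,262)):
    d=dict(np.load(tag+'.npz')); g=cv2.GaussianBlur(cv2.cvtColor(d['image'],cv2.COLOR_RGB2GRAY),(5,5),0).astype(float)
    for u in(235,260,300,325) if tag=='w12' else (): print(u,g[lo:hi,u].round().astype(int).tolist())
    if tag!='w12': continue
    X=[]
    for u in range(228,332,2):
        c=g[lo:hi,u]; i=np.where((c[:-1]>=112)&(c[1:]<112))[0]
        if len(i): i=i[-1]; X.append((u,lo+i+(c[i]-112)/(c[i]-c[i+1])))
    X=(np.array([ray(d,u,v+.5,.012)[:2] for u,v in X])-B)@R.T
    for _ in range(3):
        p=np.polyfit(X[:,1],X[:,0],1); e=X[:,0]-np.polyval(p,X[:,1]); X=X[abs(e)<max(.0004,2*e.std())]
    print(len(X),p,e.std(),X[:,1].min(),X[:,1].max())
E
```

```text
235 [159, 158, 157, 156, 155, 154, 153, 152, 151, 151, 151, 151, 152, 153, 153, 152, 151, 151, 151, 151, 151, 152]
260 [91, 106, 120, 121, 107, 94, 98, 114, 127, 131, 127, 115, 93, 75, 76, 92, 110, 125, 138, 145, 146, 146]
300 [91, 110, 122, 119, 105, 90, 90, 104, 119, 127, 124, 112, 92, 78, 85, 106, 122, 133, 145, 159, 168, 171]
325 [167, 167, 168, 168, 169, 170, 170, 171, 171, 171, 171, 171, 170, 170, 169, 168, 169, 170, 171, 171, 172, 173]
34 [-0.00198433 -0.05881147] 2.5478508808453475e-05 -0.032535136876484065 0.027365631375733668
```

The tail edge is square to the bar within 0.003 rad and 47.8 mm before it (48 expected). The bystanders have not moved and the robot is clear, so I'll hand it in.

```bash
python3 -c "
from workcell import order
print(order.finish_job())"
```

```text
the job is handed in; nothing more can be done
None
```

The carrier is home and square against the stop bar: its tail measures 47.8 mm before the bridge's bar (48 expected), the bystanders show no movement in the side view, the robot is clear, and the job was handed in at about 23 s.

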